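# Close the tile stencil jig, seat its thumbscrew and back it off a quarter turn

### The job

The tile is loaded in the stencilling jig: swing the jig's metal frame fully down onto it, then turn the red thumbscrew clockwise until it seats. Then back the screw off a quarter turn, so that the fragile tile is not squeezed, and finish while still gripping the screw there, with the frame down. Do not shift the other things on the table.

Things in the scene. Friction and masses are not known exactly. Their poses are not given: they have to be found in the camera images.
- jig: Wooden bed of the stencilling jig, 220 (x) x 180 (y) x 30 mm, fixed to the table, with a cream 108 mm tile in it. Origin: centre of its underside, on the table; its x axis runs from the thumbscrew end (nearer the robot) to the hinge end, z up.
- hinge (a point): Middle of the frame's hinge axis, at (100, 0, 36) mm in the jig's frame; the axis runs along the jig's y.
- lid (a joint): Opening angle of the aluminium stencil frame (200 long x 170 wide x 8 mm, top face at 40 mm above the table when closed): 0 = fully down, grows as its thumbscrew end swings up. The hinge is stiff: the frame stays where it is left and needs roughly 1 to 3 N at its free end to push it down.
- lid_pad (a point): A good place to press the frame: black disc (26 mm) on the top face of its free end rail (40 mm wide), 180 mm from the hinge axis and 60 mm to the +y side of the screw, 4 mm above the plane of the hinge axis. Moves with the frame. A second such disc lies 60 mm to the -y side.
- screw (a joint): Angle of the thumbscrew in rad: 0 = seated against its hard stop, grows as it is unscrewed (anticlockwise seen from above, frame down). It stays where it is left (friction about 0.06 N m), and does not rise or sink as it turns. At 0 the white mark points away from the hinge, along the jig's -x.
- wing: Red thumbscrew wing: upright bar 46 (its x) x 13 (its y: pinch here) x 36 mm high, white mark on top along its -x half, on a brass hub 32 mm across, 10 mm high. Origin on the screw axis, 32 mm above the frame's top face, 14 mm below the wing's top; z along the screw. On the middle of the free end rail, 180 mm from the hinge axis: 72 mm above the table when the frame is down. Turns with the screw.
- tub: Bystander: open white plastic tub, 90 mm across, 65 mm high, close to the jig. Origin: centre of its underside.
- brush: Bystander: paint brush 170 mm long lying on the table along its x axis, close to the jig. Origin near the middle of its underside.
- bisque_cup: Bystander: pale clay cup, 72 mm across, 75 mm high. Origin: centre of its underside.
- jar_blue: Bystander: jar with blue cap, 60 mm across, 75 mm high. Origin: centre of its underside.
- jar_green: Bystander: jar with green cap, 60 mm across, 75 mm high. Origin: centre of its underside.

How it is judged:
On the way, in this order (a step that is already met when the one before it is completed fails the run):
1. the frame is fully down (within 0.03 rad) (value of joint lid below 0.03 rad), for 0.2 s.
2. the thumbscrew is seated (within 0.08 rad of its stop) with the frame down (value of joint screw below 0.08 rad and value of joint lid below 0.03 rad), for 0.1 s.
At the end, for the whole second after the job is handed in: Frame down within 0.03 rad; screw at rest a quarter turn (1.57 rad, give or take 0.3) back from its stop; the gripper still holds the wing (fingers press on it with over 2 N, TCP within 40 mm of its origin) (value of joint lid below 0.03 rad and value of joint screw between 1.271 and 1.871 rad and velocity of joint screw between -0.1 and 0.1 rad/s and contact force between the fingers and wing above 2 N and distance between the grasp point and wing below 0.04 m); the arm keeps its last pose, push and grip.
It fails at once if a bystander (tub, brush, cup or a jar) is shifted over 30 mm (distance of any of tub, brush, bisque_cup, jar_blue, jar_green from where it was at the start of the episode above 0.03 m).
It also fails if it takes over 72 s, if anything falls off the work surface, if the arm or the gripper's body presses on something with over 40 N, if the wrist force passes 120 N, or if a joint passes its speed limit or range.

### The arm

A 6-joint arm with a two-finger parallel gripper is mounted at the origin on the work surface. World frame = base frame: x ahead of the robot, y to its left, z up, the work surface at z = 0. Lengths are in m, angles in rad, forces in N, time in s.
With the tool pointing down it reaches from about 0.275 to 0.975 m from the base axis. Payload 8.4 kg.
Tool frame: the origin (TCP) lies between the finger pads, 19 mm behind the fingertips; this is the grasp point; z points along the fingers, y is the line along which they close (so a half turn about z gives the same grasp; the last joint's range is limited). The gripper opens to 92 mm and grips with 3 to 60 N. Pads are 20 mm wide; open, the fingers measure 128 mm over their backs; the gripper's body (75 mm by 189 mm) begins 69 mm behind the grasp point.
Start: joints at [1.147, 0.353, 1.633, -0, 1.155, -0.002], TCP at [0.256, 0.57, 0.233] pointing down, gripper open.
Joint ranges: [-2.63, 2.63], [-0.92, 2.1], [0.06, 2.66], [-1.3, 4.44], [0, 2.69], [-3.02, 3.02]. Speed limits (rad/s): [2.22, 2.22, 2.79, 3.14, 3.14, 3.14].

### API

Orientations are given as a unit quaternion [w, x, y, z].
In Python, from cell import ctrl, read_camera, camera_model gives the robot as it stands.
- The arm moves only by the shell command python3 -m inch 'ROWS' [FORCE]. ROWS is JSON, a list that holds one entry, the list of rows, each a list of 7 numbers: the shift along the world's x, y, z normalised to -1 to 1, where 1 is 1 m, then the turn, a rotation vector about the world's x, y, z normalised to -1 to 1, where 1 is pi rad, then the opening, from 0 (shut) to 1 (fully open). In form: [[[x, y, z, rx, ry, rz, grip], ...]]. A call has 1 to 5 rows; each row shifts and turns the commanded pose from where the row before left it; what a row does not reach is not made up. A row lasts 1/8 s, in which the tool goes at most 62.5 mm and 10.7 degrees, less where a joint would pass 70% of its speed; a pose out of reach is approached as far as the arm can. A call with a number of a shift or a turn outside -1 to 1 is refused whole. A call with a gripper value outside its range is refused whole. The fingers move at their own pace and stop on an object; FORCE is the grip in N (left out, the last holds). Time passes only in rows, so rows that do not move let the fingers close. It gives the time, the measured TCP pose, the force, the opening and the grip force at its end, in the units of the state.
- ctrl.sense(): the state, without advancing time (a new reading comes with each control period).
- read_camera(name): name is "scene" or "top" or "wrist"; returns (picture, depth): 420x560x3 uint8, red, green, blue; 420x560 float32, m along the optical axis (not along the pixel's ray), 0 where there is no reading.
- camera_model(name): a dict with "K" (3x3 intrinsics, pixels), "distortion" ([k1, k2, p1, p2, k3] as OpenCV has them; the pictures are not rectified), "R" (3x3) and "t" (3): a world point X has camera coordinates R X + t. Camera axes: x right, y down, z forward; pixel columns grow to the right and rows downward; lengths in m; the calibration is good to about 2 mm. A picture is of the moment at which its call begins: read the wrist's pose just before it. camera_model takes no time and is no camera call; for the wrist camera it gives the pose at the moment of the call.
- ctrl.close_job(): hands the job in; it is judged then, once.
The state is a dict: "t": time; "joint_positions": joint angles; "qd": joint speeds; "joint_efforts": joint torques, N m; "ee_pos": TCP position; "eef_rot": TCP orientation; "ft_force": force on the tool from outside, world axes, zero at the start; "ft_torque": the same for the moment, N m; "width": finger opening in m; "finger_force": force on a finger pad.
Only numpy, scipy, OpenCV 4.12 (cv2) and the standard library are available. Lean on these libraries where they do the work, as an engineer would, in place of code of your own. Each camera call takes 0.05 s, during which the arm holds its last target. There are 200 camera calls.

## Working session

There is one attempt and no reset: what is moved stays moved. The work goes in short steps, Python scripts to look and compute and a shell command to move; the robot and the scene stay as the last step left them, time stands still between calls to the robot, and variables do not carry over. Pictures are saved under pics/ and viewed, at most 10 in all, crops included, and the job is handed in when it is done.

```bash
mkdir -p pics; ls; python3 - <<'E'
from cell import ctrl, read_camera, camera_model
import cv2, numpy as np
for n in ("scene","top"):
    im,d=read_camera(n); cv2.imwrite(f"pics/{n}0.png",im[:,:,::-1]); np.save(f"{n}0.npy",d); np.save(f"{n}0_im.npy",im)
s=ctrl.sense(); print(s)
E
```

```text
pics
{'t': 0.1, 'joint_positions': array([ 1.14663983e+00,  3.53574229e-01,  1.63404626e+00, -1.80581116e-05,
        1.15517378e+00, -2.39469065e-03]), 'qd': array([ 0.00058213, -0.00251994, -0.00233304,  0.0004415 , -0.00041205,
       -0.00022257]), 'joint_efforts': array([-7.77306541e-04, -5.94904518e+01, -3.34931445e+01,  6.98221056e-02,
        1.82628713e-02, -6.83184410e-06]), 'ee_pos': array([0.25568962, 0.56985817, 0.23264743]), 'eef_rot': array([-1.19097423e-04,  2.09317762e-01,  9.77847490e-01, -5.88943458e-04]), 'ft_force': array([0.40339814, 0.34904357, 0.83593636]), 'ft_torque': array([-0.02176565, -0.07745364, -0.00010797]), 'finger_force': 0.0, 'width': 0.0918749367603501}
```

View pics/scene0.png

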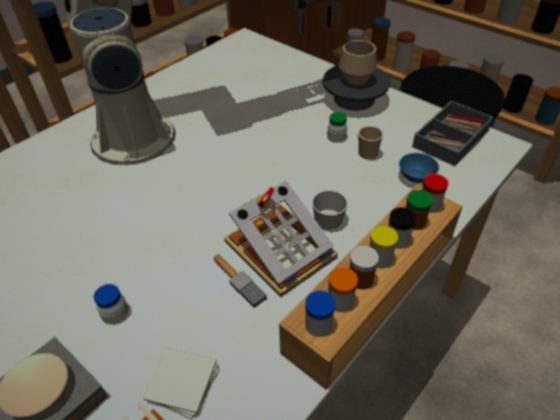

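View pics/top0.png

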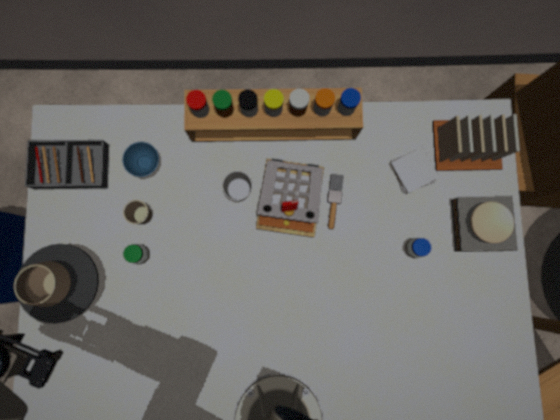

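The scene view shows the frame about 35–45° open, with the red wing near (266,197) and pads near (243,213) and (283,188). The top view has the wing at (289,206), pads at (268,208) and (311,214), tub at (238,188), and brush at (334,200). Next I'll measure these.

```bash
cat > h.py <<'E'
import numpy as np, cv2
from cell import ctrl, read_camera, camera_model
from scipy.spatial.transform import Rotation as Ro
def cloud(n,d,m=None):
    m=m or camera_model(n); h,w=d.shape
    u,v=np.meshgrid(np.arange(w),np.arange(h))
    p=cv2.undistortPoints(np.stack([u,v],-1).reshape(-1,1,2).astype(float),np.array(m["K"]),np.array(m["distortion"])).reshape(h,w,2)
    c=np.dstack([p[...,0]*d,p[...,1]*d,d])
    X=(c-np.array(m["t"]))@np.array(m["R"]); X[d==0]=np.nan
    return X
def tool():
    s=ctrl.sense(); w,x,y,z=s["eef_rot"]; return s,Ro.from_quat([x,y,z,w])
E
python3 - <<'E'
from h import *
np.set_printoptions(precision=4,suppress=True)
for n,box in (("scene",(205,170,355,310)),("top",(215,140,365,250))):
    d=np.load(n+"0.npy"); im=np.load(n+"0_im.npy"); X=cloud(n,d)
    x0,y0,x1,y1=box
    cv2.imwrite(f"pics/{n}c.png",cv2.resize(im[y0:y1,x0:x1,::-1],None,fx=5,fy=5,interpolation=cv2.INTER_CUBIC)[:600,:800])
    np.save(n+"X.npy",X)
    I=im.astype(int); red=(I[...,0]>120)&(I[...,1]<60)&(I[...,2]<60)
    red[:y0]=0;red[y1:]=0;red[:,:x0]=0;red[:,x1:]=0
    print(n,red.sum(),np.nanmean(X[red],0),np.nanmax(X[red],0),np.nanmin(X[red],0))
    P=X[y0:y1,x0:x1].reshape(-1,3); P=P[(P[:,2]>0.05)]
    # RANSAC plane with tilt
    best=0;rng=np.random.default_rng(0)
    for _ in range(800):
        a=P[rng.choice(len(P),3,False)]; nn=np.cross(a[1]-a[0],a[2]-a[0]); L=np.linalg.norm(nn)
        if L<1e-5: continue
        nn/=L; nn*=np.sign(nn[2])
        if nn[2]>0.95 or nn[2]<.3: continue
        k=np.abs((P-a[0])@nn)<0.002
        if k.sum()>best: best=k.sum();B=k
    Q=P[B];c=Q.mean(0);nn=np.linalg.svd(Q-c)[2][2];nn*=np.sign(nn[2])
    print("plane",best,len(P),c,nn,"tilt",np.degrees(np.arccos(nn[2])),"yaw",np.degrees(np.arctan2(-nn[1],-nn[0])))
    for uv in ([(243,213),(283,188)] if n=="scene" else [(268,208),(311,214)]): print(uv,X[uv[1],uv[0]])
E
```

```text
scene 59 [ 0.6859 -0.0709  0.172 ] [ 0.909  -0.0201  0.1936] [ 0.5941 -0.1686  0.1567]
plane 1716 6081 [ 0.6336 -0.0495  0.0949] [ 0.4411 -0.0657  0.8951] tilt 26.484050684896015 yaw 171.52724605277
(243, 213) [ 0.5713 -0.0946  0.1238]
(283, 188) [0.5885 0.0264 0.1258]
top 24 [ 0.6008 -0.0336  0.1642] [ 0.6036 -0.0209  0.1707] [ 0.5967 -0.0588  0.1607]
plane 1103 2407 [ 0.6292 -0.0423  0.0981] [ 0.444  -0.0694  0.8933] tilt 26.702953744686038 yaw 171.11809934465913
(268, 208) [0.5942 0.0199 0.1187]
(311, 214) [ 0.5757 -0.1001  0.1164]
```

View pics/scenec.png

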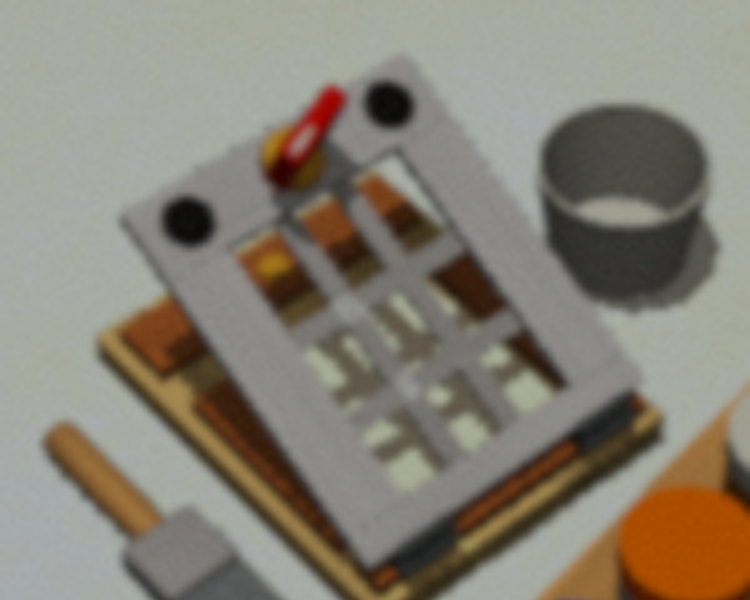

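View pics/topc.png

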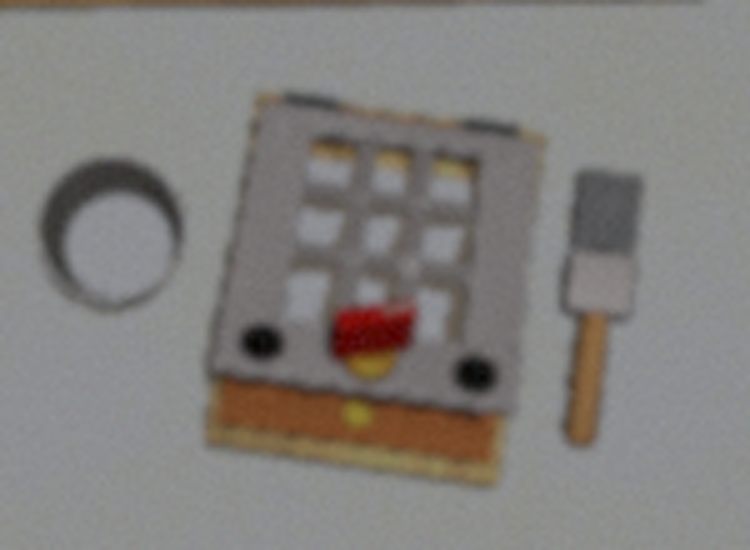

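The two cameras agree: jig yaw is about -8.8°, the lid is open about 26.6°, and the hinge is near (0.739,-0.062). The +y pad is now at (0.592,0.022,0.120) and ends up at about (0.570,0.025,0.040). I'll move above it with the fingers shut and aligned.

```bash
python3 -m inch '[[[0.03,-0.05,0,0,0,0.028,0],[0.03,-0.05,0,0,0,0.028,0],[0.03,-0.05,0,0,0,0.028,0],[0.03,-0.05,0,0,0,0,0],[0.03,-0.05,0,0,0,0,0]]]' 20; python3 -m inch '[[[0.03,-0.05,0,0,0,0,0],[0.03,-0.05,0,0,0,0,0],[0.03,-0.05,0,0,0,0,0],[0.03,-0.05,0,0,0,0,0],[0.03,-0.05,0,0,0,0,0]]]'; python3 -m inch '[[[0.03,-0.05,0,0,0,0,0],[0,0,0,0,0,0,0],[0,0,0,0,0,0,0]]]'
```

```text
t: 0.72
ee_pos: [0.4064, 0.3185, 0.2331]
eef_rot: [-0.0, 0.079, 0.997, -0.0]
ft_force: [0.7, 0.3, -0.1]
width: 0.0439
finger_force: 0.0
t: 1.35
ee_pos: [0.5565, 0.0684, 0.2331]
eef_rot: [-0.0, 0.079, 0.997, 0.0]
ft_force: [1.0, 0.8, -0.3]
width: 0.0003
finger_force: 0.0
t: 1.72
ee_pos: [0.5853, 0.0204, 0.2328]
eef_rot: [-0.001, 0.079, 0.997, 0.0]
ft_force: [0.8, 1.1, -0.3]
width: 0.0003
finger_force: 0.0
```

```bash
python3 -m inch '[[[0.001,0.001,-0.04,0,0,0,0],[0.001,0.001,-0.036,0,0,0,0],[-0.002,0,-0.016,0,0,0,0],[-0.004,0.001,-0.016,0,0,0,0],[0,0,0,0,0,0,0]]]'; python3 -m inch '[[[-0.003,0.001,-0.016,0,0,0,0],[-0.003,0.001,-0.014,0,0,0,0],[-0.002,0,-0.014,0,0,0,0],[-0.002,0,-0.012,0,0,0,0],[0,0,0,0,0,0,0]]]'
```

```text
t: 2.35
ee_pos: [0.581, 0.0237, 0.1248]
eef_rot: [-0.001, 0.079, 0.997, -0.0]
ft_force: [-0.1, 0.1, -0.1]
width: 0.0006
finger_force: 0.0
t: 2.98
ee_pos: [0.5707, 0.0251, 0.0679]
eef_rot: [-0.001, 0.079, 0.997, -0.0]
ft_force: [-0.9, 0.1, 0.0]
width: 0.0005
finger_force: 0.0
```

```bash
python3 -m inch '[[[0,0,-0.004,0,0,0,0],[0,0,-0.003,0,0,0,0],[0,0,-0.003,0,0,0,0],[0,0,0,0,0,0,0]]]'; python3 - <<'E'
from h import *
im,d=read_camera("scene"); X=cloud("scene",d)
cv2.imwrite("pics/s1.png",cv2.resize(im[150:310,205:355,::-1],None,fx=3.7,fy=3.7,interpolation=cv2.INTER_CUBIC))
E
```

```text
t: 3.48
ee_pos: [0.572, 0.0252, 0.0593]
eef_rot: [0.0, 0.079, 0.997, 0.0]
ft_force: [-1.1, 0.6, 0.1]
width: 0.0004
finger_force: 0.0
```

View pics/s1.png

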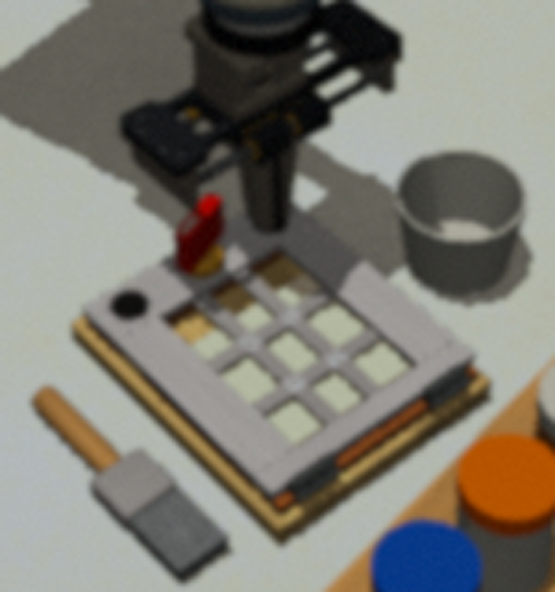

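The frame is nearly down, with the fingertips on the +y pad and the wing upright at about (200,230). I'll press until I feel the stop.

```bash
python3 -m inch '[[[0,0,-0.002,0,0,0,0],[0,0,-0.002,0,0,0,0],[0,0,0,0,0,0,0],[0,0,0,0,0,0,0]]]'
```

```text
t: 4.03
ee_pos: [0.5723, 0.0252, 0.0588]
eef_rot: [0.001, 0.079, 0.997, 0.0]
ft_force: [-12.1, -1.3, 40.9]
width: 0.0002
finger_force: 20.4
```

The frame is seated, with 41 N and no further travel. I'll lift off, centre over the wing, open, and look with the wrist camera.

```bash
python3 -m inch '[[[0,0,0,0,0,0,0],[0,0,0.03,0,0,0,0],[0,0,0.05,0,0,0,0],[0,0,0.05,0,0,0,0.5],[-0.005,-0.03,0.01,0,0,0,1]]]'; python3 -m inch '[[[-0.006,-0.029,0,0,0,0,1],[0,0,0,0,0,0,1],[0,0,0,0,0,0,1]]]'; python3 - <<'E'
from h import *
np.set_printoptions(precision=4,suppress=True)
m=camera_model("wrist"); im,d=read_camera("wrist"); X=cloud("wrist",d,m)
cv2.imwrite("pics/w1.png",im[:,:,::-1]); np.save("w1X.npy",X)
I=im.astype(int); red=(I[...,0]>90)&(I[...,1]<50)&(I[...,2]<50)
v,u=np.where(red); print(red.sum(),u.min(),u.max(),v.min(),v.max()); P=X[red]; P=P[np.isfinite(P[:,0])]
T=P[P[:,2]>0.081]; print(len(T),T.mean(0)); c,wh,a=cv2.minAreaRect((T[:,:2]*1000).astype(np.float32)); print(c,wh,a)
ims,ds=read_camera("scene"); Xs=cloud("scene",ds); y=Xs[170:310,205:355].reshape(-1,3)
q=y[(y[:,2]>.03)&(y[:,2]<.05)&(y[:,0]>.55)&(y[:,0]<.72)&(abs(y[:,1]+.05)<.09)]; A=np.c_[q[:,:2],np.ones(len(q))]
for _ in range(4):
    k=np.linalg.lstsq(A,q[:,2],rcond=None)[0]; g=abs(A@k-q[:,2])<.002; A,q=A[g],q[g]
print("lid slope",k,len(q))
E
```

```text
t: 4.65
ee_pos: [0.5693, -0.0039, 0.1992]
eef_rot: [0.003, 0.078, 0.997, 0.0]
ft_force: [1.0, 0.2, 0.7]
width: 0.0187
finger_force: 0.0
t: 5.03
ee_pos: [0.561, -0.0334, 0.1952]
eef_rot: [0.0, 0.079, 0.997, 0.0]
ft_force: [0.4, 0.3, 0.2]
width: 0.0484
finger_force: 0.0
589 254 308 206 235
589 [ 0.5616 -0.0291  0.0862]
(562.7686767578125, -32.52125549316406) (11.51968765258789, 43.9300651550293) 12.221606254577637
lid slope [-0.0212 -0.0043  0.0527] 1054
```

View pics/w1.png

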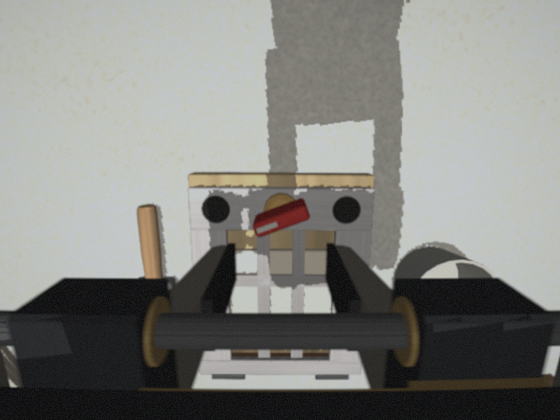

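The wrist view shows the wing from (256,228) to (308,208), with the white mark on the left and slightly down. That puts the mark at about -78° azimuth, so the screw is about 111° open. I'll turn the tool -68.7° to line up the pinch, descend and grip.

```bash
python3 -m inch '[[[0.001,0,0,0,0,-0.0545,0.5],[0,0,0,0,0,-0.0545,0.5],[0,0,0,0,0,-0.0545,0.5],[0,0,0,0,0,-0.0545,0.5],[0,0,0,0,0,-0.0545,0.5]]]'; python3 -m inch '[[[0,0,0,0,0,-0.0545,0.5],[0,0,0,0,0,-0.0545,0.5],[0,0,-0.04,0,0,0,0.5],[0,0,-0.04,0,0,0,0.5],[0,0,0,0,0,0,0.5]]]'; python3 -m inch '[[[0,0,-0.02,0,0,0,0.5],[0,0,-0.02,0,0,0,0.5],[0,0,0,0,0,0,0],[0,0,0,0,0,0,0],[0,0,0,0,0,0,0]]]' 25;  python3 -m inch '[[[0,0,0,0,0,0,0],[0,0,0,0,0,0,0]]]'; python3 -c "
from h import *;s,_=tool();print(s['ft_force'],s['ft_torque'],s['joint_positions'])"
```

```text
t: 5.75
ee_pos: [0.562, -0.0329, 0.195]
eef_rot: [-0.0, 0.488, 0.873, -0.0]
ft_force: [0.8, -0.4, -1.1]
width: 0.0459
finger_force: 0.0
t: 6.38
ee_pos: [0.5598, -0.0329, 0.1127]
eef_rot: [-0.002, 0.627, 0.779, -0.002]
ft_force: [-0.5, -0.2, 0.2]
width: 0.0463
finger_force: 0.0
t: 7.0
ee_pos: [0.5627, -0.0337, 0.0766]
eef_rot: [0.001, 0.627, 0.779, 0.001]
ft_force: [0.3, 0.0, 0.4]
width: 0.018
finger_force: 0.0
t: 7.25
ee_pos: [0.563, -0.0337, 0.0763]
eef_rot: [0.001, 0.627, 0.779, 0.001]
ft_force: [1.4, 1.6, 6.3]
width: 0.0129
finger_force: 25.0
[1.38593106 1.55361815 6.28626681] [ 0.12649841 -0.07609535 -0.06622197] [-6.25754805e-02  4.56007832e-01  1.88768830e+00  3.88049573e-04
  7.95587851e-01 -2.77019070e-01]
```

Gripped at 12.9 mm wide. Now I'll turn clockwise with a slight downward push.

```bash
python3 -m inch '[[[0,0,-0.001,0,0,-0.03,0],[0,0,0,0,0,-0.05,0],[0,0,0,0,0,-0.05,0],[0,0,0,0,0,-0.05,0],[0,0,0,0,0,-0.05,0]]]' 35; python3 -m inch '[[[0,0,0,0,0,-0.05,0],[0,0,0,0,0,-0.05,0],[0,0,0,0,0,-0.05,0],[0,0,0,0,0,-0.05,0],[0,0,0,0,0,-0.05,0]]]'; python3 -m inch '[[[0,0,0,0,0,-0.05,0],[0,0,0,0,0,-0.03,0],[0,0,0,0,0,0,0],[0,0,0,0,0,0,0]]]';python3 -c "
from h import *;s,R=tool();print(s['ft_force'],s['ft_torque'],s['joint_positions'][5]);y=R.apply([0,1,0]);print(np.degrees(np.arctan2(y[1],y[0])))"
```

```text
t: 7.88
ee_pos: [0.563, -0.0337, 0.0762]
eef_rot: [0.001, 0.863, 0.504, 0.001]
ft_force: [-3.0, 1.3, 17.1]
width: 0.0129
finger_force: 35.0
t: 8.5
ee_pos: [0.563, -0.0336, 0.0762]
eef_rot: [0.0, 0.991, 0.136, 0.001]
ft_force: [-2.0, 2.1, 18.7]
width: 0.0126
finger_force: 35.0
t: 9.0
ee_pos: [0.563, -0.0336, 0.0762]
eef_rot: [-0.0, 1.0, 0.013, 0.001]
ft_force: [-2.7, 2.1, 17.9]
width: 0.013
finger_force: 35.0
[-2.68357396  2.13713535 17.92683672] [ 0.41737963  0.75899476 -0.10528018] 1.4823130868276753
-88.53710808793814
```

```bash
cat > st.py <<'E'
from h import *
s,R=tool();y=R.apply([0,1,0]);print("tau",s['ft_torque'].round(3),"az",np.degrees(np.arctan2(y[1],y[0])).round(2))
E
python3 -m inch '[[[0,0,0,0,0,-0.022,0],[0,0,0,0,0,-0.022,0],[0,0,0,0,0,0,0]]]'; python3 st.py; python3 -m inch '[[[0,0,0,0,0,-0.011,0],[0,0,0,0,0,0,0]]]'|grep ft; python3 st.py;  python3 -m inch '[[[0,0,0,0,0,-0.011,0],[0,0,0,0,0,0,0]]]'|grep ft; python3 st.py
```

```text
t: 9.38
ee_pos: [0.563, -0.0337, 0.0762]
eef_rot: [-0.0, 0.998, -0.057, 0.001]
ft_force: [-2.4, 1.9, 17.1]
width: 0.0129
finger_force: 35.0
tau [ 0.442  0.739 -0.061] az -96.51
ft_force: [-3.2, 1.7, 16.9]
tau [ 0.363  0.707 -0.043] az -98.45
ft_force: [-3.3, 2.3, 18.1]
tau [0.44  0.691 0.412] az -100.39
```

```bash
python3 -m inch '[[[0,0,0,0,0,-0.009,0],[0,0,0,0,0,0,0],[0,0,0,0,0,0,0]]]'; python3 st.py
```

```text
t: 10.25
ee_pos: [0.563, -0.0337, 0.0762]
eef_rot: [-0.0, 0.995, -0.104, 0.001]
ft_force: [-1.2, 0.8, 17.6]
width: 0.013
finger_force: 35.5
tau [0.382 0.746 0.768] az -101.94
```

The torque rises to 0.77 N·m at about -99°, so that is the hard stop and the screw is seated. Next I'll back off 90° to az -9°.

```bash
python3 -m inch '[[[0,0,0,0,0,0.02,0],[0,0,0,0,0,0.05,0],[0,0,0,0,0,0.05,0],[0,0,0,0,0,0.05,0],[0,0,0,0,0,0.05,0]]]'; python3 -m inch '[[[0,0,0,0,0,0.05,0],[0,0,0,0,0,0.05,0],[0,0,0,0,0,0.05,0],[0,0,0,0,0,0.05,0],[0,0,0,0,0,0.05,0]]]'|grep ft; python3 -m inch '[[[0,0,0,0,0,0.046,0],[0,0,0,0,0,0,0],[0,0,0,0,0,0,0],[0,0,0,0,0,0,0]]]'; python3 st.py; python3 - <<'E'
from h import *
a,_=read_camera("wrist"); b,_=read_camera("scene")
o=np.hstack([cv2.resize(a[120:300,190:370],(400,400),interpolation=2),cv2.resize(b[150:300,205:355],(400,400),interpolation=2)])
cv2.imwrite("pics/f.png",o[:,:,::-1])
E
```

```text
t: 10.88
ee_pos: [0.563, -0.0337, 0.0762]
eef_rot: [0.0, 0.971, 0.241, 0.001]
ft_force: [-2.7, 1.7, 18.1]
width: 0.013
finger_force: 35.0
ft_force: [-1.8, 1.6, 17.3]
t: 12.0
ee_pos: [0.563, -0.0337, 0.0762]
eef_rot: [0.001, 0.761, 0.649, 0.001]
ft_force: [-2.9, 1.7, 17.1]
width: 0.0127
finger_force: 35.0
tau [0.216 0.707 0.071] az -9.13
```

View pics/f.png

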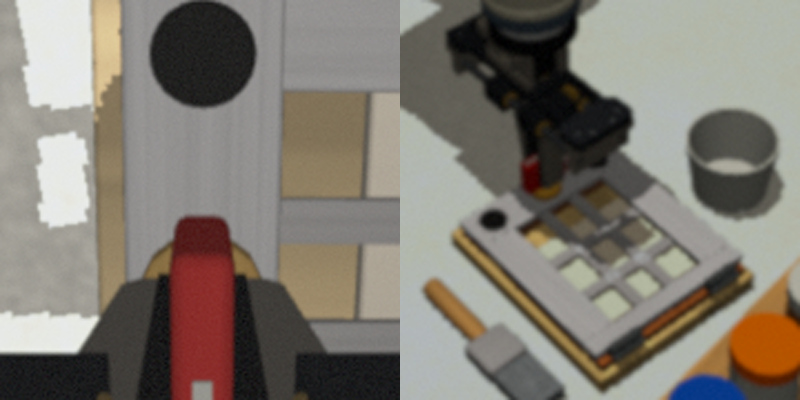

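The wrist crop (left half) shows the wing gripped and square across the rail. Its white mark at (200,390) is on the -y side, which is a quarter turn open. The scene crop (right half) shows the frame flat, with the tub and brush where they were. Handing in.

```bash
python3 -c "
from cell import ctrl
print(ctrl.close_job())"
```

```text
the job is handed in; nothing more can be done
None
```

I closed the frame, turned the screw clockwise to its stop, backed it off about 90° and handed the job in with the wing still gripped at 35 N; no verdict came back.

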